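Lay the tool case down and stow it in the bench rack

ROBOT

A 6-joint arm with a two-finger parallel gripper is mounted at the origin on the work surface. World frame = base frame: x ahead of the robot, y to its left, z up, the work surface at z = 0. Lengths are in m, angles in rad, forces in N, time in s.
With the tool pointing down it reaches from about 0.425 to 0.95 m from the base axis. Payload 3.5 kg.
Tool frame: the origin (TCP) lies on the centre line of the jaws, within the pads' length; the fingertips stand 25 mm ahead of it and the grasp point (between the pads) lies 6 mm ahead of it (ctrl.finger_overhang is the distance from the TCP to the fingertips, in m); z points along the fingers, y is the line along which they close (so a half turn about z gives the same grasp; the last joint's range is limited). The gripper opens to 85 mm and grips with 20 to 120 N. Pads are 22 mm wide; open, the fingers measure 114 mm over their backs; the gripper's body (76 mm by 85 mm) begins 54 mm behind the grasp point. The pads swing forward as they close: fully open they stand 13 mm farther back than shut.
Start: joints at [-1.282, 0.286, 1.577, -0, 1.279, -0.15], TCP at [0.287, -0.611, 0.256] pointing down, gripper open.
Joint ranges: [-2.77, 2.77], [-0.9, 2.22], [0.21, 2.48], [-1.53, 4.67], [0.24, 2.81], [-2.84, 2.84]. Speed limits (rad/s): [2.79, 2.79, 3.14, 3.14, 3.14, 3.14].

INTERFACE

Orientations are given as a unit quaternion [x, y, z, w].
In Python, from plant import get_state, imaging, job, ctrl gives the robot as it stands.
- The arm moves only by the tool jog_arm, never from a script. Its argument "increments" is a list of rows, each an object of numbers: "dx", "dy", "dz": the shift along the world's x, y, z each as a share of 12 cm, from -1 to 1; "ax", "ay", "az": the turn, a rotation vector about the world's x, y, z each as a share of pi/2 rad, from -1 to 1; "gripper": the gripper command: -1 is shut, 1 is fully open, values between are in proportion. A call has 1 to 10 rows; each row is the pose to reach, as a shift and turn from the pose commanded when the call began; what a row does not reach only later rows make up. A row lasts 1/10 s, in which the tool goes at most 50 mm and 8.59 degrees, less where a joint would pass 70% of its speed; a pose out of reach is approached as far as the arm can. A call with a number of a shift or a turn outside -1 to 1 is refused whole. A call with a gripper value outside its range is refused whole. The fingers move at their own pace and stop on an object; "force" is the grip in N (left out, the last holds). Time passes only in rows, so rows that repeat a pose let the fingers close. It gives the time, the measured TCP pose, the force, the opening and the grip force at its end, in the units of the state.
- get_state(): the state, without advancing time (a new reading comes with each control period).
- imaging.read_camera(name): name is "side" or "top"; returns a dict with "frame" (420x560x3 uint8, blue, green, red), "depth" (420x560 float32, m along the optical axis (not along the pixel's ray), 0 where there is no reading), "camera_matrix" (3x3 intrinsics, pixels), "extrinsics" (4x4, takes a point from camera to world coordinates). Camera axes: x right, y up, looking along -z (the intrinsics and any distortion apply to the point x, -y, -z); pixel columns grow to the right and rows downward; lengths in m; the calibration is good to about 2 mm. A picture is of the moment at which its call begins.
- job.sign_off(): hands the job in; it is judged then, once.
The state is a dict: "time": time; "qpos": joint angles; "dq": joint speeds; "joint_efforts": joint torques, N m; "eef_pos": TCP position; "tcp_rot": TCP orientation; "contact_force": force on the tool from outside, world axes, zero at the start; "wrist_torque": the same for the moment, N m; "opening": opening from 0.0 (shut) to 1.0 (fully open); "finger_force": force on a finger pad.
Only numpy, scipy, OpenCV 4.12 (cv2) and the standard library are available. Lean on these libraries where they do the work, as an engineer would, in place of code of your own. Each camera call takes 0.05 s, during which the arm holds its last target. There are 200 camera calls.

TASK

The tall grey hard case stands on its small end in front of the low wooden rack on the bench. Without lifting it, tip it over by pushing high up so that it lies on its broad face with its top towards the rack, then slide it into the empty wide bay until you feel it meet the sprung stop hidden inside, press it home with a steady push of about 12 N (the stop must never bear more than 18 N), and leave it there, against the stop. Leave the thread spool, the tin and the gourd where they stand.

Things in the scene. Friction and masses are not known exactly. Their poses are not given: they have to be found in the camera images.
- case: grey hard plastic case, a plain box 60 (x) x 100 (y) x 220 mm (z), 0.35 to 0.7 kg, balance point at its middle, upright on its 60 x 100 mm end. Origin: centre of that lower end; z along its length, x towards the rack within 5 degrees. Tipped that way it lands on a 100 x 220 mm face: z then points at the bay, origin 30 mm above the bench at the tail end, the face to push
- case_top (a point): centre of the case's other small end, 220 mm along z from its origin: the top while it stands, the nose that enters the bay when it lies. Sliding the case along the bench takes 1.6 to 5 N; pushed high while it stands it tips past its balance at about 15 degrees and falls by itself
- rack: low wooden rack, fixed, 90 mm high, 202 deep, with a narrow bay (wood strips, at -y) and a wide empty one for the case: 108 mm wide, 78 high, roofed, floor level with the bench; two 40 mm high cheeks reach 48 mm out, flaring to about 150. Origin: centre of the wide bay's mouth on the bench; x straight into the bay, z up. The case stands 280 to 315 mm out along -x, within 8 mm of the centre line
- spool: spool of dark red thread, 54 mm across, 96 mm tall, upright; origin centre of underside; leave alone
- tin: metal tin with paper label, 72 mm across, 85 mm tall, upright; origin centre of underside; leave alone
- gourd: small dried brown gourd, 94 mm across, 140 mm tall, upright; origin centre of underside; leave alone
- bay_back (a point): centre of the wide bay's back wall, 190 mm in from the mouth, 30 mm up. Between mouth and back a fixed stop carries a sprung rubber pad 70 mm wide; the pad's face is anywhere from 95 to 145 mm deep (not reported: feel for it), yields 0.4 mm per N and bottoms out after 9 mm (22 N). So 75 to 125 mm of the stowed case stay outside
There are look-alikes about, which are no part of the job. Of the things that look like the case, take the one that is farthest to the robot's left at the start.

How it is judged:
On the way, in this order (a step that is already met when the one before it is completed fails the run):
1. the case lies on its broad face, top towards the rack, nose still outside the bay (angle between case's own z axis and vertical above 1.45 rad and height (world z) of each of case, case_top below 0.037 m and x of case_top in the frame of rack between -0.15 and 0.03 m), for 0.2 s.
2. the case is pressed against the sprung stop with more than 5 N for 0.3 s (contact force between case and pad above 5 N), for 0.3 s.
At the end, for the whole second after the job is handed in: the case lies still on its broad face inside the wide bay, its nose within 3 mm of the stop's pad, in line with the bay within 0.1 rad (angle between case's own z axis and vertical between 1.5 and 1.64 rad and height (world z) of case below 0.035 m and x of case_top in the frame of pad_face above -0.003 m and angle between the z axis of case and the x axis of rack, either way round below 0.1 rad and linear speed of case below 0.01 m/s); the robot touches nothing.
It fails at once if the case bears on the stop with more than 18 N (contact force between case and pad above 18 N).
It fails at once if the case is lifted (its lower end centre more than 50 mm above the bench) (height (world z) of case above 0.05 m).
It fails at once if the spool, tin or gourd is shifted more than 20 mm (distance of any of spool, tin, gourd from where it was at the start of the episode above 0.02 m).
It also fails if it takes over 59 s, if anything falls off the work surface, if the arm or the gripper's body presses on something with over 40 N, if the wrist force passes 120 N, or if a joint passes its speed limit or range.

## Working session

There is one attempt and no reset: what is moved stays moved. The work goes in short steps, Python scripts to look and compute and a tool call to move; the robot and the scene stay as the last step left them, time stands still between calls to the robot, and variables do not carry over. Pictures are saved under pics/ and viewed, at most 10 in all, crops included, and the job is handed in when it is done.

Besides the shell and the picture viewer there is one more tool, called after "Call:" as name([rows], argument=value, ...), one row to a line, values as JSON. jog_arm: Moves the arm, as the interface text tells. Shift numbers are shares of 12 cm and turn numbers shares of pi/2 rad, none past 1 either way. Its arguments: {"type":"object","properties":{"increments":{"type":"array"},"force":{"type":"number"}},"required":["increments"]}

```bash
mkdir -p pics
cat > h.py <<'E'
from plant import get_state, imaging, job, ctrl
import numpy as np, cv2
def look(name):
    d=imaging.read_camera(name); K=d["camera_matrix"];E=d["extrinsics"];D=d["depth"]
    v,u=np.mgrid[:420,:560]
    P=np.stack([(u-K[0,2])/K[0,0]*D,-(v-K[1,2])/K[1,1]*D,-D],-1)
    W=P@E[:3,:3].T+E[:3,3]; W[D<=0]=np.nan
    return d["frame"],W,d
E
python3 - <<'E'
from h import *
for n in("top","side"):
    f,W,d=look(n); cv2.imwrite(f"pics/{n}0.png",f); np.save(f"{n}0.npy",W); print(n,d["extrinsics"].round(3).tolist(),{k:v for k,v in d.items() if k not in("frame","depth","camera_matrix","extrinsics")})
print(get_state())
E
```

```text
top [[-0.01, 0.994, -0.109, 0.428], [-1.0, -0.009, 0.014, 0.05], [0.013, 0.109, 0.994, 1.428], [0.0, 0.0, 0.0, 1.0]] {}
side [[-0.967, 0.193, -0.169, 0.348], [-0.256, -0.734, 0.63, 0.891], [-0.002, 0.652, 0.758, 1.142], [0.0, 0.0, 0.0, 1.0]] {}
{'time': 0.1, 'qpos': array([-1.28201201e+00,  2.87122758e-01,  1.57800967e+00, -2.38892002e-05,
        1.27859863e+00, -1.50004603e-01]), 'dq': array([-0.00150932, -0.0018386 , -0.00248907, -0.00026821, -0.00042568,
       -0.00054891]), 'joint_efforts': array([ 6.20265255e-04, -4.07298768e+01, -2.93698150e+01, -1.40058273e-04,
        3.40312145e-03,  3.69337755e-06]), 'eef_pos': array([ 0.28663535, -0.61053025,  0.25506631]), 'tcp_rot': array([ 9.76028108e-01,  2.17641884e-01, -8.55394946e-05, -1.06583818e-03]), 'contact_force': array([ 0.41505818, -0.22661231, -0.01029587]), 'wrist_torque': array([-0.00398443, -0.00366962,  0.01925921]), 'finger_force': 0.0, 'opening': 1.0018913991036493}
```

View pics/top0.png

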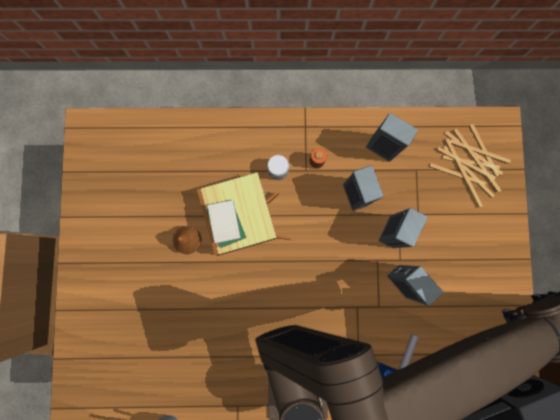

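View pics/side0.png

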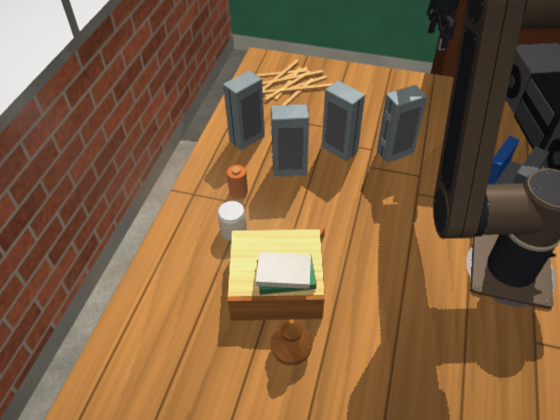

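The top view shows four grey cases. The leftmost (+y), at about (363,188), is the target. The rack is at (237,213) with its mouth facing right and its cheeks near (270,197) and (283,238). The tin is at (278,166), the spool at (318,157) and the gourd at (187,240). The side view agrees: the target is the case at (290,140), nearest the rack.

Run:
```python
from h import *
W=np.load("top0.npy");f=cv2.imread("pics/top0.png")
def rect(m,name,W=W):
    c,_=cv2.findContours(m.astype(np.uint8),0,1)
    for k in c:
        if cv2.contourArea(k)<12: continue
        mm=np.zeros(m.shape,np.uint8);cv2.drawContours(mm,[k],-1,1,-1); mm=(mm>0)&m
        P=W[mm]; r=cv2.minAreaRect((P[:,:2]*1000).astype(np.float32))
        b=cv2.boundingRect(k)
        print(name,b,"c",np.round(r[0],1),"size",np.round(r[1],1),"ang",round(r[2],1),"z",np.nanmedian(P[:,2]).round(4), "mean",P.mean(0).round(4))
Z=W[...,2]; on=(W[...,0]>0.3)&(W[...,1]>-.5)&(W[...,1]<.5)
v,u=np.mgrid[:420,:560]; on&=~((v>290)&(u>250))
for lo,hi,n in((.205,.24,"case"),(.08,.102,"90ish"),(.03,.05,"40ish"),(.12,.16,"gourd"),(.102,.12,"stack")):
    rect((Z>lo)&(Z<hi)&on,n)
print(W[410,100],W[180,300])
# rack yellow top by colour
hsv=cv2.cvtColor(f,cv2.COLOR_BGR2HSV); print(hsv[190,240],hsv[300,150])
m=(hsv[...,0]>22)&(hsv[...,0]<35)&(hsv[...,1]>60)&(u<300)&(abs(Z-.09)<.01); rect(m,"racktop")
W2=np.load("side0.npy");Z2=W2[...,2]
on=(W2[...,1]<.1)&(W2[...,0]>.45)
rect((Z2>.21)&(Z2<.23)&on,"case_side",W2)
```

```text
case (405, 266, 37, 25) c [ 345.3 -354.4] size [93.  61.3] ang 39.9 z 0.2185 mean [ 0.3555 -0.3488  0.2182]
case (395, 208, 33, 39) c [ 508.4 -327.3] size [61.9 99.2] ang 63.2 z 0.2188 mean [ 0.5085 -0.3252  0.2184]
case (353, 166, 30, 38) c [ 636.5 -205.7] size [100.   61.2] ang 18.8 z 0.2188 mean [ 0.6354 -0.2042  0.2185]
case (379, 113, 39, 34) c [ 799.9 -301.9] size [100.5  60.9] ang 57.8 z 0.219 mean [ 0.7983 -0.3006  0.2185]
90ish (393, 265, 15, 26) c [ 360.5 -322.9] size [37.4 79.6] ang 81.8 z 0.0914 mean [ 0.3614 -0.3236  0.0912]
90ish (185, 232, 8, 16) c [484.4 342.6] size [19.1 47.4] ang 88.5 z 0.0837 mean [0.4826 0.3418 0.085 ]
90ish (197, 173, 79, 83) c [567.1 192.9] size [219.8 202.4] ang 15.6 z 0.0896 mean [0.5775 0.1789 0.0896]
90ish (268, 155, 20, 21) c [724.3  58.9] size [61.9 66.1] ang 89.7 z 0.0844 mean [0.7247 0.0591 0.0847]
90ish (311, 148, 16, 16) c [753.8 -74.8] size [50.7 49.4] ang 0.1 z 0.0902 mean [ 0.7529 -0.0745  0.0904]
90ish (370, 139, 27, 17) c [ 776.4 -284.5] size [96.7  5.7] ang 55.9 z 0.0909 mean [ 0.7777 -0.2824  0.091 ]
40ish (275, 235, 17, 5) c [4
[... 1634 characters left out ...]
z 0.0898 mean [0.4556 0.2249 0.0899]
racktop (205, 186, 11, 18) c [628.1 275.8] size [56.  23.1] ang 16.9 z 0.0902 mean [0.628  0.276  0.0901]
racktop (213, 173, 63, 77) c [574.4 166.4] size [218.9 147.1] ang 16.0 z 0.0895 mean [0.5829 0.1552 0.0895]
case_side (271, 105, 38, 19) c [ 634.3 -204.7] size [99.7 66.5] ang 17.4 z 0.2198 mean [ 0.6334 -0.2002  0.2193]
case_side (325, 81, 41, 26) c [ 507.8 -327.2] size [ 66.8 105.8] ang 60.8 z 0.2199 mean [ 0.5055 -0.3216  0.2194]
case_side (223, 71, 39, 26) c [ 797.8 -300.3] size [103.6  65.4] ang 56.6 z 0.2197 mean [ 0.7971 -0.2955  0.2191]
case_side (0, 0, 98, 102) c [1429.7 -340.5] size [ 20. 564.] ang 0.2 z 0.2194 mean [ 1.4268 -0.3111  0.2197]
```

Run:
```python
import cv2
f=cv2.imread("pics/top0.png")[130:270,160:430]; cv2.imwrite("pics/crop1.png",cv2.resize(f,None,fx=2.9,fy=2.9,interpolation=cv2.INTER_CUBIC))
```

```text
(no output)
```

View pics/crop1.png

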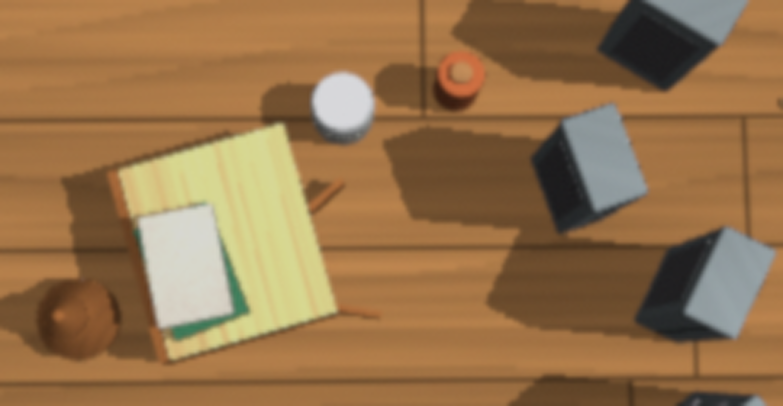

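Positions found, and they agree with the data given:
- **Rack:** 220 x 202 mm at 15.8°. The mouth centre is at about (0.552, 0.084) and the bay axis is (-0.272, 0.962).
- **Case:** (0.636, -0.205), which is x = -301 mm and y = -2 mm in the rack frame, with about 2–3° of yaw.

The crop shows the cheeks and a clear lane. Now I'll go behind the case, above the neighbouring cases, with the fingers part open and square to the bay.

Call:
jog_arm([
  {"dz": 0.4,"gripper": 0.3},
  {"dx": 0.77,"dy": 0.696,"dz": 0.4,"az": 0.224,"gripper": 0.3},
  {"dx": 0.77,"dy": 0.696,"dz": 0.4,"az": 0.224,"gripper": 0.3},
  {"dx": 0.77,"dy": 0.696,"dz": 0.4,"az": 0.224,"gripper": 0.3},
  {"dx": 0.77,"dy": 0.696,"dz": 0.4,"az": 0.224,"gripper": 0.3},
])

```text
$.increments[0]: bad value
```

Call:
jog_arm([
  {"dx": 0.77,"dy": 0.696,"az": 0.224,"gripper": 0.3},
  {"dx": 0.77,"dy": 0.696,"az": 0.224,"gripper": 0.3},
  {"dx": 0.77,"dy": 0.696,"az": 0.224,"gripper": 0.3},
  {"dx": 0.77,"dy": 0.696,"az": 0.224,"gripper": 0.3},
])

```text
$.increments[0]: bad value
```

Call:
jog_arm([
  {"dx": 0.77,"dy": 0.696,"az": 0.224,"gripper": 0.3},
  {"dx": 0.77,"dy": 0.696,"az": 0.224,"gripper": 0.3},
  {"dx": 0.77,"dy": 0.696,"az": 0.224,"gripper": 0.3},
  {"dx": 0.77,"dy": 0.696,"az": 0.224,"gripper": 0.3},
])

```text
$.increments[0]: bad value
```

Call:
jog_arm([
  {"dx": 0.77,"dy": 0.696,"az": 0.224,"gripper": 0.3},
  {"dx": 0.77,"dy": 0.696,"az": 0.224,"gripper": 0.3},
  {"dx": 0.77,"dy": 0.696,"az": 0.224,"gripper": 0.3},
  {"dx": 0.77,"dy": 0.696,"az": 0.224,"gripper": 0.3},
  {"dx": 0.77,"dy": 0.696,"az": 0.224,"gripper": 0.3},
])

```text
$.increments[0]: bad value
```

Call:
jog_arm([
  {"dx": 0,"dy": 0,"dz": 0.4,"ax": 0,"ay": 0,"az": 0,"gripper": 0.3},
  {"dx": 0.77,"dy": 0.696,"dz": 0.4,"ax": 0,"ay": 0,"az": 0.224,"gripper": 0.3},
  {"dx": 0.77,"dy": 0.696,"dz": 0.4,"ax": 0,"ay": 0,"az": 0.224,"gripper": 0.3},
  {"dx": 0.77,"dy": 0.696,"dz": 0.4,"ax": 0,"ay": 0,"az": 0.224,"gripper": 0.3},
  {"dx": 0.77,"dy": 0.696,"dz": 0.4,"ax": 0,"ay": 0,"az": 0.224,"gripper": 0.3},
])

```text
time: 0.6
eef_pos: [0.3816, -0.5249, 0.3039]
tcp_rot: [0.922, 0.387, 0.0, -0.001]
contact_force: [-0.2, -0.6, -0.4]
opening: 0.649
finger_force: 0.0
```

Call:
jog_arm([
  {"dx": 0.77,"dy": 0.696,"dz": 0,"ax": 0,"ay": 0,"az": 0.224,"gripper": 0.3},
  {"dx": 0.77,"dy": 0.696,"dz": 0,"ax": 0,"ay": 0,"az": 0.224,"gripper": 0.3},
  {"dx": 0.77,"dy": 0.696,"dz": 0,"ax": 0,"ay": 0,"az": 0.224,"gripper": 0.3},
  {"dx": 0.77,"dy": 0.696,"dz": 0,"ax": 0,"ay": 0,"az": 0.224,"gripper": 0.3},
])

```text
time: 1.0
eef_pos: [0.4732, -0.4422, 0.3037]
tcp_rot: [0.84, 0.542, 0.0, -0.0]
contact_force: [-0.4, 0.5, -0.4]
opening: 0.649
finger_force: 0.0
```

Call:
jog_arm([
  {"dx": 0.77,"dy": 0.696,"dz": 0,"ax": 0,"ay": 0,"az": 0.224,"gripper": 0.3},
  {"dx": 0.77,"dy": 0.696,"dz": 0,"ax": 0,"ay": 0,"az": 0.224,"gripper": 0.3},
  {"dx": 0.77,"dy": 0.696,"dz": 0,"ax": 0,"ay": 0,"az": 0.224,"gripper": 0.3},
  {"dx": 0.77,"dy": 0.696,"dz": 0,"ax": 0,"ay": 0,"az": 0.224,"gripper": 0.3},
])

```text
time: 1.4
eef_pos: [0.5651, -0.3594, 0.3036]
tcp_rot: [0.733, 0.68, -0.0, -0.0]
contact_force: [0.2, -0.1, -0.2]
opening: 0.655
finger_force: 0.0
```

Call:
jog_arm([
  {"dx": 0.77,"dy": 0.696,"dz": 0,"ax": 0,"ay": 0,"az": 0.224,"gripper": 0.3},
  {"dx": 0.77,"dy": 0.696,"dz": 0,"ax": 0,"ay": 0,"az": 0.224,"gripper": 0.3},
  {"dx": 0.77,"dy": 0.696,"dz": 0,"ax": 0,"ay": 0,"az": 0.224,"gripper": 0.3},
  {"dx": 0.77,"dy": 0.696,"dz": 0,"ax": 0,"ay": 0,"az": 0.224,"gripper": 0.3},
  {"dx": 0.77,"dy": 0.696,"dz": 0,"ax": 0,"ay": 0,"az": 0.224,"gripper": 0.3},
])

```text
time: 1.9
eef_pos: [0.6555, -0.2787, 0.3037]
tcp_rot: [0.604, 0.797, -0.001, -0.0]
contact_force: [0.7, -0.3, -0.8]
opening: 0.651
finger_force: 0.0
```

Call:
jog_arm([
  {"dx": 0,"dy": 0,"dz": -0.3,"ax": 0,"ay": 0,"az": 0,"gripper": 0.3},
  {"dx": 0,"dy": 0,"dz": -0.6,"ax": 0,"ay": 0,"az": 0,"gripper": 0.3},
  {"dx": 0,"dy": 0,"dz": -0.85,"ax": 0,"ay": 0,"az": 0,"gripper": 0.3},
  {"dx": 0,"dy": 0,"dz": -0.85,"ax": 0,"ay": 0,"az": 0,"gripper": 0.3},
  {"dx": 0,"dy": 0,"dz": -0.85,"ax": 0,"ay": 0,"az": 0,"gripper": 0.3},
])

```text
time: 2.4
eef_pos: [0.6553, -0.2788, 0.2024]
tcp_rot: [0.605, 0.797, -0.0, -0.0]
contact_force: [-0.1, -0.8, -0.2]
opening: 0.647
finger_force: 0.0
```

Run:
```python
from h import *
s=get_state();print(s["eef_pos"],s["contact_force"])
f,W,d=look("side"); cv2.imwrite("pics/side1.png",f[40:220,180:460].repeat(2,0).repeat(2,1))
```

```text
[ 0.65529241 -0.27875451  0.202369  ] [-0.09898001 -0.76166064 -0.23238545]
```

View pics/side1.png

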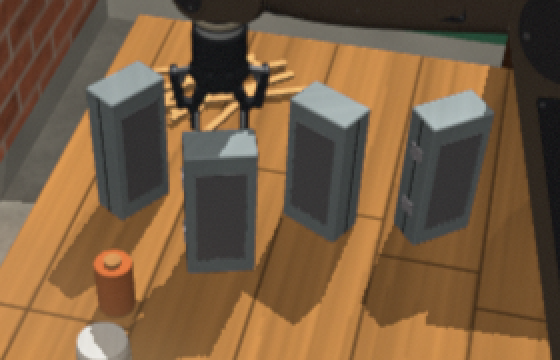

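The fingers are behind the target case, near its top and straddling its centre. Now pushing along the bay axis.

Call:
jog_arm([
  {"dx": -0.0227,"dy": 0.08,"dz": 0,"ax": 0,"ay": 0,"az": 0,"gripper": 0.3},
  {"dx": -0.0454,"dy": 0.16,"dz": 0,"ax": 0,"ay": 0,"az": 0,"gripper": 0.3},
  {"dx": -0.057,"dy": 0.2,"dz": 0,"ax": 0,"ay": 0,"az": 0,"gripper": 0.3},
  {"dx": -0.068,"dy": 0.24,"dz": 0,"ax": 0,"ay": 0,"az": 0,"gripper": 0.3},
  {"dx": -0.08,"dy": 0.28,"dz": 0,"ax": 0,"ay": 0,"az": 0,"gripper": 0.3},
  {"dx": -0.08,"dy": 0.28,"dz": 0,"ax": 0,"ay": 0,"az": 0,"gripper": 0.3},
])

```text
time: 3.05
eef_pos: [0.647, -0.2428, 0.203]
tcp_rot: [0.603, 0.798, -0.0, 0.001]
contact_force: [0.5, 0.0, 0.7]
opening: 0.652
finger_force: 0.0
```

Call:
jog_arm([
  {"dx": -0.007,"dy": 0.024,"dz": 0,"ax": 0,"ay": 0,"az": 0,"gripper": 0.3},
  {"dx": -0.014,"dy": 0.048,"dz": 0,"ax": 0,"ay": 0,"az": 0,"gripper": 0.3},
  {"dx": -0.02,"dy": 0.072,"dz": 0,"ax": 0,"ay": 0,"az": 0,"gripper": 0.3},
  {"dx": -0.027,"dy": 0.096,"dz": 0,"ax": 0,"ay": 0,"az": 0,"gripper": 0.3},
  {"dx": -0.034,"dy": 0.12,"dz": 0,"ax": 0,"ay": 0,"az": 0,"gripper": 0.3},
])

```text
time: 3.55
eef_pos: [0.6426, -0.2287, 0.2022]
tcp_rot: [0.603, 0.797, -0.0, -0.0]
contact_force: [0.2, -1.9, 0.9]
opening: 0.65
finger_force: 0.3
```

Call:
jog_arm([
  {"dx": -0.007,"dy": 0.024,"dz": 0,"ax": 0,"ay": 0,"az": 0,"gripper": 0.3},
  {"dx": -0.014,"dy": 0.048,"dz": 0,"ax": 0,"ay": 0,"az": 0,"gripper": 0.3},
  {"dx": -0.02,"dy": 0.072,"dz": 0,"ax": 0,"ay": 0,"az": 0,"gripper": 0.3},
  {"dx": -0.027,"dy": 0.096,"dz": 0,"ax": 0,"ay": 0,"az": 0,"gripper": 0.3},
  {"dx": -0.034,"dy": 0.12,"dz": 0,"ax": 0,"ay": 0,"az": 0,"gripper": 0.3},
])

```text
time: 4.05
eef_pos: [0.6385, -0.2142, 0.2023]
tcp_rot: [0.603, 0.797, 0.0, -0.0]
contact_force: [-0.1, -0.2, 0.7]
opening: 0.646
finger_force: 0.1
```

Call:
jog_arm([
  {"dx": -0.008,"dy": 0.03,"dz": 0,"ax": 0,"ay": 0,"az": 0,"gripper": 0.3},
  {"dx": -0.017,"dy": 0.06,"dz": 0,"ax": 0,"ay": 0,"az": 0,"gripper": 0.3},
  {"dx": -0.025,"dy": 0.09,"dz": 0,"ax": 0,"ay": 0,"az": 0,"gripper": 0.3},
  {"dx": -0.034,"dy": 0.12,"dz": 0,"ax": 0,"ay": 0,"az": 0,"gripper": 0.3},
  {"dx": -0.042,"dy": 0.15,"dz": 0,"ax": 0,"ay": 0,"az": 0,"gripper": 0.3},
  {"dx": -0.05,"dy": 0.18,"dz": 0,"ax": 0,"ay": 0,"az": 0,"gripper": 0.3},
  {"dx": -0.06,"dy": 0.21,"dz": 0,"ax": 0,"ay": 0,"az": 0,"gripper": 0.3},
  {"dx": -0.068,"dy": 0.24,"dz": 0,"ax": 0,"ay": 0,"az": 0,"gripper": 0.3},
  {"dx": -0.076,"dy": 0.27,"dz": 0,"ax": 0,"ay": 0,"az": 0,"gripper": 0.3},
  {"dx": -0.085,"dy": 0.3,"dz": 0,"ax": 0,"ay": 0,"az": 0,"gripper": 0.3},
])

```text
time: 5.05
eef_pos: [0.6284, -0.1782, 0.2023]
tcp_rot: [0.603, 0.797, 0.0, 0.0]
contact_force: [-0.6, 0.9, -0.4]
opening: 0.647
finger_force: 0.0
```

Run:
```python
from h import *
f,W,d=look("top"); cv2.imwrite("pics/top1.png",f[130:270,160:430].repeat(2,0).repeat(2,1))
v,u=np.mgrid[:420,:560]
f,W,d=look("side"); cv2.imwrite("pics/side2.png",f[40:340,180:460].repeat(2,0).repeat(2,1))
```

```text
(no output)
```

View pics/side2.png

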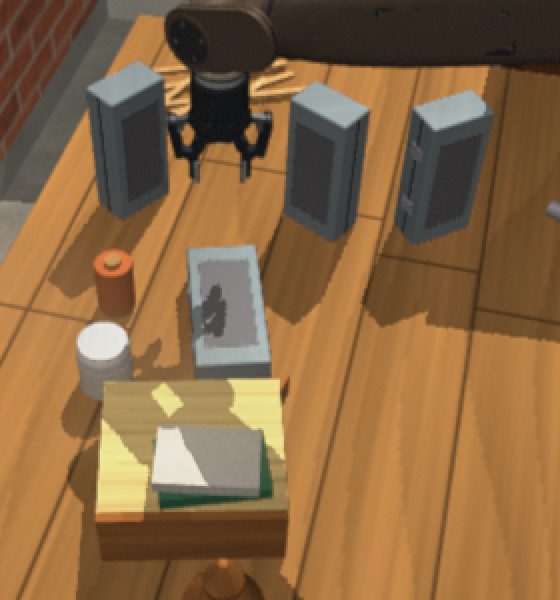

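The case now lies on its broad face at about (228,310) in the crop, nose at the cheeks and pointing at the rack, with the hand clear behind it. Measuring its pose.

Run:
```python
from h import *
M=np.array([.5523,.0837]);X=np.array([-.272,.962]);Y=np.array([-.962,-.272])
f,W,d=look("side"); Z=W[...,2]
m=(Z>.05)&(Z<.068)&(W[...,0]>.45)&(W[...,0]<.72)&(W[...,1]>-.25)&(W[...,1]<.08)
m=cv2.morphologyEx(m.astype(np.uint8),cv2.MORPH_OPEN,np.ones((5,5)))
n,l,st,c=cv2.connectedComponentsWithStats(m); k=1+st[1:,4].argmax(); P=W[l==k]
Q=(P[:,:2]-M)@np.c_[X,Y]*1000
r=cv2.minAreaRect(Q.astype(np.float32)); print("rack frame",r,cv2.boxPoints(r).round(1).tolist(),"z",np.median(P[:,2]))
f,W,d=look("top"); Z=W[...,2]
m=(Z>.05)&(Z<.068)&(W[...,0]>.45)&(W[...,0]<.72)&(W[...,1]>-.25)&(W[...,1]<.08)
P=W[m]; Q=(P[:,:2]-M)@np.c_[X,Y]*1000
r=cv2.minAreaRect(Q.astype(np.float32)); print("top",r,len(P))
```

```text
rack frame ((-157.7344970703125, 7.6189727783203125), (224.03184509277344, 100.23867797851562), 2.971782922744751) [[-272.20001220703125, 51.900001525878906], [-267.0, -48.20000076293945], [-43.29999923706055, -36.599998474121094], [-48.5, 63.5]] z 0.060603001965221504
top ((-134.87403869628906, -15.853973388671875), (227.15631103515625, 233.9776153564453), 75.71928405761719) 1753
```

Call:
jog_arm([
  {"dx": 0,"dy": -0.16,"dz": 0,"ax": 0,"ay": 0,"az": -0.033,"gripper": 0.3},
  {"dx": 0.003,"dy": -0.32,"dz": 0,"ax": 0,"ay": 0,"az": -0.033,"gripper": 0.3},
  {"dx": 0.003,"dy": -0.32,"dz": -0.3,"ax": 0,"ay": 0,"az": -0.033,"gripper": 0.3},
  {"dx": 0.003,"dy": -0.32,"dz": -0.6,"ax": 0,"ay": 0,"az": -0.033,"gripper": 0.3},
  {"dx": 0.003,"dy": -0.32,"dz": -0.8,"ax": 0,"ay": 0,"az": -0.033,"gripper": 0.3},
  {"dx": 0.003,"dy": -0.32,"dz": -0.8,"ax": 0,"ay": 0,"az": -0.033,"gripper": 0.3},
])

```text
time: 5.85
eef_pos: [0.6258, -0.2175, 0.1011]
tcp_rot: [0.625, 0.781, -0.001, -0.005]
contact_force: [-0.0, 0.7, -0.5]
opening: 0.652
finger_force: 0.0
```

Call:
jog_arm([
  {"dx": 0,"dy": 0,"dz": -0.2,"ax": 0,"ay": 0,"az": 0,"gripper": 0.3},
  {"dx": 0,"dy": 0,"dz": -0.4,"ax": 0,"ay": 0,"az": 0,"gripper": 0.3},
  {"dx": 0,"dy": 0,"dz": -0.5,"ax": 0,"ay": 0,"az": 0,"gripper": 0.3},
  {"dx": 0,"dy": 0,"dz": -0.5,"ax": 0,"ay": 0,"az": 0,"gripper": 0.3},
  {"dx": 0,"dy": 0,"dz": -0.5,"ax": 0,"ay": 0,"az": 0,"gripper": 0.3},
])

```text
time: 6.35
eef_pos: [0.6296, -0.2178, 0.0477]
tcp_rot: [0.624, 0.781, 0.0, 0.001]
contact_force: [-0.0, -0.3, 1.1]
opening: 0.648
finger_force: 0.0
```

Call:
jog_arm([
  {"dx": -0.02,"dy": 0.08,"dz": 0,"ax": 0,"ay": 0,"az": 0,"gripper": 0.3},
  {"dx": -0.04,"dy": 0.16,"dz": 0,"ax": 0,"ay": 0,"az": 0,"gripper": 0.3},
  {"dx": -0.05,"dy": 0.2,"dz": 0,"ax": 0,"ay": 0,"az": 0,"gripper": 0.3},
  {"dx": -0.056,"dy": 0.225,"dz": 0,"ax": 0,"ay": 0,"az": 0,"gripper": 0.3},
  {"dx": -0.062,"dy": 0.25,"dz": 0,"ax": 0,"ay": 0,"az": 0,"gripper": 0.3},
  {"dx": -0.068,"dy": 0.275,"dz": 0,"ax": 0,"ay": 0,"az": 0,"gripper": 0.3},
  {"dx": -0.074,"dy": 0.3,"dz": 0,"ax": 0,"ay": 0,"az": 0,"gripper": 0.3},
  {"dx": -0.08,"dy": 0.325,"dz": 0,"ax": 0,"ay": 0,"az": 0,"gripper": 0.3},
  {"dx": -0.086,"dy": 0.35,"dz": 0,"ax": 0,"ay": 0,"az": 0,"gripper": 0.3},
  {"dx": -0.09,"dy": 0.375,"dz": 0,"ax": 0,"ay": 0,"az": 0,"gripper": 0.3},
])

```text
time: 7.35
eef_pos: [0.618, -0.1719, 0.0464]
tcp_rot: [0.624, 0.782, -0.0, 0.0]
contact_force: [0.5, -2.1, 2.3]
opening: 0.653
finger_force: 1.3
```

```bash
cat > c.py <<'E'
from h import *
M=np.array([.5523,.0837]);X=np.array([-.272,.962]);Y=np.array([-.962,-.272])
s=get_state(); print("tool",((s["eef_pos"][:2]-M)@np.c_[X,Y]*1000).round(1),"F rack",(s["contact_force"][:2]@np.c_[X,Y]).round(2))
f,W,d=look("side"); Z=W[...,2]
m=(Z>.055)&(Z<.068)&(W[...,0]>.45)&(W[...,0]<.72)&(W[...,1]>-.25)&(W[...,1]<.08)
m=cv2.morphologyEx(m.astype(np.uint8),cv2.MORPH_OPEN,np.ones((5,5)))
n,l,st,c=cv2.connectedComponentsWithStats(m); k=1+st[1:,4].argmax(); P=W[l==k]
Q=(P[:,:2]-M)@np.c_[X,Y]*1000
for a in range(-220,0,20):
    q=Q[abs(Q[:,0]-a)<6,1]
    if len(q)>20: print(a,np.percentile(q,[1,50,99]).round(1))
r=cv2.minAreaRect(Q.astype(np.float32)); print(r)
E
python3 c.py
```

```text
tool [-263.8    6.3] F rack [-2.12  0.03]
-220 [-45.5  -0.5  50.2]
-200 [-45.3  -0.8  49.3]
-180 [-45.4   1.6  51.4]
-160 [-45.5   3.8  50.4]
-140 [-45.5   0.6  49.5]
-120 [-42.6   4.3  45.8]
-100 [-45.5   1.2  50.7]
-80 [-45.4   4.8  52.1]
-60 [-45.5   4.3  51.3]
-40 [-45.4   3.8  50.5]
((-139.14422607421875, 2.521221160888672), (223.60414123535156, 99.75556945800781), 0.6370728611946106)
```

Call:
jog_arm([
  {"dx": -0.006,"dy": 0.025,"dz": 0,"ax": 0,"ay": 0,"az": 0.01,"gripper": 0.3},
  {"dx": -0.012,"dy": 0.05,"dz": 0,"ax": 0,"ay": 0,"az": 0.017,"gripper": 0.3},
  {"dx": -0.019,"dy": 0.075,"dz": 0,"ax": 0,"ay": 0,"az": 0.017,"gripper": 0.3},
  {"dx": -0.026,"dy": 0.1,"dz": 0,"ax": 0,"ay": 0,"az": 0.017,"gripper": 0.3},
  {"dx": -0.033,"dy": 0.125,"dz": 0,"ax": 0,"ay": 0,"az": 0.017,"gripper": 0.3},
  {"dx": -0.04,"dy": 0.15,"dz": 0,"ax": 0,"ay": 0,"az": 0.017,"gripper": 0.3},
  {"dx": -0.047,"dy": 0.175,"dz": 0,"ax": 0,"ay": 0,"az": 0.017,"gripper": 0.3},
  {"dx": -0.053,"dy": 0.2,"dz": 0,"ax": 0,"ay": 0,"az": 0.017,"gripper": 0.3},
  {"dx": -0.06,"dy": 0.225,"dz": 0,"ax": 0,"ay": 0,"az": 0.017,"gripper": 0.3},
  {"dx": -0.067,"dy": 0.25,"dz": 0,"ax": 0,"ay": 0,"az": 0.017,"gripper": 0.3},
])

```text
time: 8.4
eef_pos: [0.6098, -0.1421, 0.0462]
tcp_rot: [0.613, 0.79, -0.001, 0.0]
contact_force: [-0.3, -3.6, 1.1]
opening: 0.651
finger_force: 2.0
```

```bash
python3 c.py
```

```text
tool [-232.9    6.1] F rack [-3.35  1.26]
-220 [-45.4   5.2  48.2]
-200 [-42.6   0.6  49.5]
-180 [-39.9   4.2  48.4]
-160 [-48.1   1.   47.8]
-140 [-48.1  -2.   46.9]
-120 [-45.5   0.2  48.6]
-100 [-47.9  -2.8  47.8]
-80 [-48.1   1.9  47. ]
-60 [-50.7  -1.   46.2]
-40 [-50.7  -6.5  45.3]
-20 [-44.6   8.5  43.5]
((-124.41641235351562, -0.10124588012695312), (97.86260223388672, 204.007080078125), 88.46192932128906)
```

Call:
jog_arm([
  {"dx": -0.006,"dy": 0.03,"dz": 0,"ax": 0,"ay": 0,"az": 0.005,"gripper": 0.3},
  {"dx": -0.012,"dy": 0.06,"dz": 0,"ax": 0,"ay": 0,"az": 0.01,"gripper": 0.3},
  {"dx": -0.018,"dy": 0.09,"dz": 0,"ax": 0,"ay": 0,"az": 0.017,"gripper": 0.3},
  {"dx": -0.026,"dy": 0.12,"dz": 0,"ax": 0,"ay": 0,"az": 0.017,"gripper": 0.3},
  {"dx": -0.034,"dy": 0.15,"dz": 0,"ax": 0,"ay": 0,"az": 0.017,"gripper": 0.3},
  {"dx": -0.042,"dy": 0.18,"dz": 0,"ax": 0,"ay": 0,"az": 0.017,"gripper": 0.3},
  {"dx": -0.05,"dy": 0.21,"dz": 0,"ax": 0,"ay": 0,"az": 0.017,"gripper": 0.3},
  {"dx": -0.058,"dy": 0.24,"dz": 0,"ax": 0,"ay": 0,"az": 0.017,"gripper": 0.3},
])

```text
time: 9.25
eef_pos: [0.6029, -0.1124, 0.0463]
tcp_rot: [0.602, 0.798, -0.0, -0.0]
contact_force: [1.0, -3.0, 2.2]
opening: 0.653
finger_force: 1.4
```

Call:
jog_arm([
  {"dx": -0.008,"dy": 0.03,"dz": 0,"ax": 0,"ay": 0,"az": 0,"gripper": 0.3},
  {"dx": -0.016,"dy": 0.06,"dz": 0,"ax": 0,"ay": 0,"az": 0,"gripper": 0.3},
  {"dx": -0.025,"dy": 0.09,"dz": 0,"ax": 0,"ay": 0,"az": 0,"gripper": 0.3},
  {"dx": -0.033,"dy": 0.12,"dz": 0,"ax": 0,"ay": 0,"az": 0,"gripper": 0.3},
  {"dx": -0.042,"dy": 0.15,"dz": 0,"ax": 0,"ay": 0,"az": 0,"gripper": 0.3},
  {"dx": -0.05,"dy": 0.18,"dz": 0,"ax": 0,"ay": 0,"az": 0,"gripper": 0.3},
  {"dx": -0.059,"dy": 0.21,"dz": 0,"ax": 0,"ay": 0,"az": 0,"gripper": 0.3},
])

```text
time: 9.95
eef_pos: [0.5958, -0.0876, 0.0463]
tcp_rot: [0.603, 0.798, -0.0, -0.0]
contact_force: [1.2, -3.1, 1.5]
opening: 0.647
finger_force: 1.4
```

```bash
python3 c.py
```

```text
tool [-176.7    4.8] F rack [-3.32 -0.27]
-160 [-38.9   6.5  47.8]
-140 [-47.9   0.7  49.2]
-120 [-48.1   0.3  48.6]
-100 [-48.1  -1.5  47.7]
-80 [-48.1   2.   46.8]
-60 [-48.1  -0.9  45. ]
-40 [-48.1  -1.5  47.2]
-20 [-39.3  11.   33.8]
((-93.6854248046875, 0.09314727783203125), (97.92662048339844, 145.46875), 89.35797882080078)
```

Sliding friction is about 3.3 N, the case is straight, and the nose is about 56 mm in. I'll go on to about 84 mm, then feel in small steps.

Call:
jog_arm([
  {"dx": -0.008,"dy": 0.03,"dz": 0,"ax": 0,"ay": 0,"az": 0,"gripper": 0.3},
  {"dx": -0.016,"dy": 0.06,"dz": 0,"ax": 0,"ay": 0,"az": 0,"gripper": 0.3},
  {"dx": -0.025,"dy": 0.09,"dz": 0,"ax": 0,"ay": 0,"az": 0,"gripper": 0.3},
  {"dx": -0.033,"dy": 0.12,"dz": 0,"ax": 0,"ay": 0,"az": 0,"gripper": 0.3},
  {"dx": -0.042,"dy": 0.15,"dz": 0,"ax": 0,"ay": 0,"az": 0,"gripper": 0.3},
  {"dx": -0.05,"dy": 0.18,"dz": 0,"ax": 0,"ay": 0,"az": 0,"gripper": 0.3},
  {"dx": -0.059,"dy": 0.21,"dz": 0,"ax": 0,"ay": 0,"az": 0,"gripper": 0.3},
  {"dx": -0.062,"dy": 0.22,"dz": 0,"ax": 0,"ay": 0,"az": 0,"gripper": 0.3},
])

```text
time: 10.8
eef_pos: [0.5882, -0.061, 0.0461]
tcp_rot: [0.603, 0.798, -0.0, -0.0]
contact_force: [0.1, -1.9, -0.4]
opening: 0.65
finger_force: 0.9
```

Call:
jog_arm([
  {"dx": -0.0023,"dy": 0.008,"dz": 0,"ax": 0,"ay": 0,"az": 0,"gripper": 0.3},
  {"dx": -0.0046,"dy": 0.016,"dz": 0,"ax": 0,"ay": 0,"az": 0,"gripper": 0.3},
  {"dx": -0.0069,"dy": 0.024,"dz": 0,"ax": 0,"ay": 0,"az": 0,"gripper": 0.3},
  {"dx": -0.009,"dy": 0.032,"dz": 0,"ax": 0,"ay": 0,"az": 0,"gripper": 0.3},
])

```text
time: 11.2
eef_pos: [0.5872, -0.0577, 0.0461]
tcp_rot: [0.603, 0.798, -0.0, -0.0]
contact_force: [0.7, -1.9, -0.6]
opening: 0.645
finger_force: 0.8
```

Call:
jog_arm([
  {"dx": -0.0023,"dy": 0.008,"dz": 0,"ax": 0,"ay": 0,"az": 0,"gripper": 0.3},
  {"dx": -0.0046,"dy": 0.016,"dz": 0,"ax": 0,"ay": 0,"az": 0,"gripper": 0.3},
  {"dx": -0.0069,"dy": 0.024,"dz": 0,"ax": 0,"ay": 0,"az": 0,"gripper": 0.3},
  {"dx": -0.009,"dy": 0.032,"dz": 0,"ax": 0,"ay": 0,"az": 0,"gripper": 0.3},
])

```text
time: 11.6
eef_pos: [0.5862, -0.0538, 0.0462]
tcp_rot: [0.603, 0.798, -0.0, -0.0]
contact_force: [-0.2, -1.9, -1.3]
opening: 0.652
finger_force: 0.7
```

Call:
jog_arm([
  {"dx": -0.0023,"dy": 0.008,"dz": 0,"ax": 0,"ay": 0,"az": 0,"gripper": 0.3},
  {"dx": -0.0046,"dy": 0.016,"dz": 0,"ax": 0,"ay": 0,"az": 0,"gripper": 0.3},
  {"dx": -0.0069,"dy": 0.024,"dz": 0,"ax": 0,"ay": 0,"az": 0,"gripper": 0.3},
])

```text
time: 11.9
eef_pos: [0.5855, -0.0509, 0.0463]
tcp_rot: [0.603, 0.798, 0.0, -0.0]
contact_force: [0.8, -0.3, -0.6]
opening: 0.651
finger_force: 0.7
```

Call:
jog_arm([
  {"dx": -0.0023,"dy": 0.008,"dz": 0,"ax": 0,"ay": 0,"az": 0,"gripper": 0.3},
  {"dx": -0.0046,"dy": 0.016,"dz": 0,"ax": 0,"ay": 0,"az": 0,"gripper": 0.3},
  {"dx": -0.0069,"dy": 0.024,"dz": 0,"ax": 0,"ay": 0,"az": 0,"gripper": 0.3},
])

```text
time: 12.2
eef_pos: [0.5846, -0.048, 0.0463]
tcp_rot: [0.603, 0.798, -0.0, -0.0]
contact_force: [0.1, -2.0, -0.4]
opening: 0.65
finger_force: 0.7
```

Call:
jog_arm([
  {"dx": -0.0023,"dy": 0.008,"dz": 0,"ax": 0,"ay": 0,"az": 0,"gripper": 0.3},
  {"dx": -0.0046,"dy": 0.016,"dz": 0,"ax": 0,"ay": 0,"az": 0,"gripper": 0.3},
  {"dx": -0.0069,"dy": 0.024,"dz": 0,"ax": 0,"ay": 0,"az": 0,"gripper": 0.3},
])

```text
time: 12.5
eef_pos: [0.5838, -0.0451, 0.0463]
tcp_rot: [0.603, 0.798, -0.0, 0.0]
contact_force: [0.3, -1.4, -0.8]
opening: 0.648
finger_force: 0.7
```

Call:
jog_arm([
  {"dx": -0.0023,"dy": 0.008,"dz": 0,"ax": 0,"ay": 0,"az": 0,"gripper": 0.3},
  {"dx": -0.0046,"dy": 0.016,"dz": 0,"ax": 0,"ay": 0,"az": 0,"gripper": 0.3},
  {"dx": -0.0069,"dy": 0.024,"dz": 0,"ax": 0,"ay": 0,"az": 0,"gripper": 0.3},
])

```text
time: 12.8
eef_pos: [0.583, -0.0423, 0.0463]
tcp_rot: [0.603, 0.798, -0.0, 0.0]
contact_force: [0.2, -1.8, -1.2]
opening: 0.649
finger_force: 0.7
```

Call:
jog_arm([
  {"dx": -0.0023,"dy": 0.008,"dz": 0,"ax": 0,"ay": 0,"az": 0,"gripper": 0.3},
  {"dx": -0.0046,"dy": 0.016,"dz": 0,"ax": 0,"ay": 0,"az": 0,"gripper": 0.3},
  {"dx": -0.0069,"dy": 0.024,"dz": 0,"ax": 0,"ay": 0,"az": 0,"gripper": 0.3},
])

```text
time: 13.1
eef_pos: [0.5822, -0.0394, 0.0463]
tcp_rot: [0.603, 0.798, -0.0, -0.0]
contact_force: [1.1, -1.7, -0.5]
opening: 0.652
finger_force: 0.7
```

Call:
jog_arm([
  {"dx": -0.0023,"dy": 0.008,"dz": 0,"ax": 0,"ay": 0,"az": 0,"gripper": 0.3},
  {"dx": -0.0046,"dy": 0.016,"dz": 0,"ax": 0,"ay": 0,"az": 0,"gripper": 0.3},
  {"dx": -0.0069,"dy": 0.024,"dz": 0,"ax": 0,"ay": 0,"az": 0,"gripper": 0.3},
])

```text
time: 13.4
eef_pos: [0.5813, -0.0365, 0.0463]
tcp_rot: [0.603, 0.798, -0.0, -0.0]
contact_force: [0.4, -1.1, -0.5]
opening: 0.651
finger_force: 0.7
```

Call:
jog_arm([
  {"dx": -0.0023,"dy": 0.008,"dz": 0,"ax": 0,"ay": 0,"az": 0,"gripper": 0.3},
  {"dx": -0.0046,"dy": 0.016,"dz": 0,"ax": 0,"ay": 0,"az": 0,"gripper": 0.3},
  {"dx": -0.0069,"dy": 0.024,"dz": 0,"ax": 0,"ay": 0,"az": 0,"gripper": 0.3},
])

```text
time: 13.7
eef_pos: [0.5805, -0.0336, 0.0463]
tcp_rot: [0.603, 0.798, -0.0, -0.0]
contact_force: [0.5, -1.6, -0.5]
opening: 0.653
finger_force: 0.7
```

Call:
jog_arm([
  {"dx": -0.0023,"dy": 0.008,"dz": 0,"ax": 0,"ay": 0,"az": 0,"gripper": 0.3},
  {"dx": -0.0046,"dy": 0.016,"dz": 0,"ax": 0,"ay": 0,"az": 0,"gripper": 0.3},
  {"dx": -0.0069,"dy": 0.024,"dz": 0,"ax": 0,"ay": 0,"az": 0,"gripper": 0.3},
])

```text
time: 14.0
eef_pos: [0.5797, -0.0308, 0.0463]
tcp_rot: [0.603, 0.798, 0.0, 0.0]
contact_force: [1.1, -1.5, -0.3]
opening: 0.653
finger_force: 0.7
```

Call:
jog_arm([
  {"dx": -0.0023,"dy": 0.008,"dz": 0,"ax": 0,"ay": 0,"az": 0,"gripper": 0.3},
  {"dx": -0.0046,"dy": 0.016,"dz": 0,"ax": 0,"ay": 0,"az": 0,"gripper": 0.3},
  {"dx": -0.0069,"dy": 0.024,"dz": 0,"ax": 0,"ay": 0,"az": 0,"gripper": 0.3},
])

```text
time: 14.3
eef_pos: [0.5788, -0.0279, 0.0463]
tcp_rot: [0.603, 0.798, -0.0, -0.0]
contact_force: [0.8, -1.8, -0.3]
opening: 0.65
finger_force: 0.7
```

Call:
jog_arm([
  {"dx": -0.0023,"dy": 0.008,"dz": 0,"ax": 0,"ay": 0,"az": 0,"gripper": 0.3},
  {"dx": -0.0046,"dy": 0.016,"dz": 0,"ax": 0,"ay": 0,"az": 0,"gripper": 0.3},
  {"dx": -0.0069,"dy": 0.024,"dz": 0,"ax": 0,"ay": 0,"az": 0,"gripper": 0.3},
])

```text
time: 14.6
eef_pos: [0.5782, -0.0254, 0.0464]
tcp_rot: [0.603, 0.798, -0.0, 0.0]
contact_force: [1.0, -5.2, -1.6]
opening: 0.649
finger_force: 2.1
```

Contact: the force rose from 1.7 to 5.3 N. Now pressing in gently.

Call:
jog_arm([
  {"dx": -0.0011,"dy": 0.004,"dz": 0,"ax": 0,"ay": 0,"az": 0,"gripper": 0.3},
  {"dx": -0.0023,"dy": 0.008,"dz": 0,"ax": 0,"ay": 0,"az": 0,"gripper": 0.3},
  {"dx": -0.0035,"dy": 0.012,"dz": 0,"ax": 0,"ay": 0,"az": 0,"gripper": 0.3},
  {"dx": -0.0035,"dy": 0.012,"dz": 0,"ax": 0,"ay": 0,"az": 0,"gripper": 0.3},
])

```text
time: 15.0
eef_pos: [0.578, -0.0244, 0.0466]
tcp_rot: [0.603, 0.798, -0.0, 0.001]
contact_force: [1.2, -5.4, -1.5]
opening: 0.65
finger_force: 2.9
```

Call:
jog_arm([
  {"dx": -0.0011,"dy": 0.004,"dz": 0,"ax": 0,"ay": 0,"az": 0,"gripper": 0.3},
  {"dx": -0.0023,"dy": 0.008,"dz": 0,"ax": 0,"ay": 0,"az": 0,"gripper": 0.3},
  {"dx": -0.0035,"dy": 0.012,"dz": 0,"ax": 0,"ay": 0,"az": 0,"gripper": 0.3},
  {"dx": -0.0035,"dy": 0.012,"dz": 0,"ax": 0,"ay": 0,"az": 0,"gripper": 0.3},
])

```text
time: 15.4
eef_pos: [0.5779, -0.0237, 0.0468]
tcp_rot: [0.602, 0.798, -0.001, 0.002]
contact_force: [1.5, -7.6, -1.5]
opening: 0.65
finger_force: 3.9
```

```bash
python3 -c "
from h import *
for i in range(4):
    s=get_state();print(s['contact_force']@[-.272,.962,0],s['finger_force'],s['eef_pos']);imaging.read_camera('top')"
```

```text
-7.752584184507273 3.8804681226611137 [ 0.57787189 -0.02367462  0.04675382]
-7.639060635144988 3.8648973405361176 [ 0.57789667 -0.02366973  0.04676688]
-7.312451440322952 3.854634314775467 [ 0.57785911 -0.02365415  0.04671688]
-8.503463191931628 3.851739317178726 [ 0.57786635 -0.02365842  0.04674078]
```

Call:
jog_arm([
  {"dx": -0.0011,"dy": 0.004,"dz": 0,"ax": 0,"ay": 0,"az": 0,"gripper": 0.3},
  {"dx": -0.0023,"dy": 0.008,"dz": 0,"ax": 0,"ay": 0,"az": 0,"gripper": 0.3},
  {"dx": -0.0035,"dy": 0.012,"dz": 0,"ax": 0,"ay": 0,"az": 0,"gripper": 0.3},
  {"dx": -0.0046,"dy": 0.016,"dz": 0,"ax": 0,"ay": 0,"az": 0,"gripper": 0.3},
  {"dx": -0.0058,"dy": 0.02,"dz": 0,"ax": 0,"ay": 0,"az": 0,"gripper": 0.3},
  {"dx": -0.0058,"dy": 0.02,"dz": 0,"ax": 0,"ay": 0,"az": 0,"gripper": 0.3},
])

```text
time: 16.2
eef_pos: [0.5777, -0.0224, 0.0472]
tcp_rot: [0.602, 0.798, -0.001, 0.003]
contact_force: [2.7, -11.0, -1.4]
opening: 0.655
finger_force: 5.6
```

```bash
python3 -c "
from h import *
for i in range(4):
    s=get_state();print(s['contact_force']@[-.272,.962,0],s['finger_force'],s['eef_pos']);imaging.read_camera('top')"
```

```text
-11.334423929080968 5.570891797542572 [ 0.57774814 -0.02235971  0.04715841]
-10.604539866746322 5.5581580102443695 [ 0.57774059 -0.02235318  0.04713709]
-10.853565197146015 5.548175945878029 [ 0.57774507 -0.02234842  0.04712288]
-10.369633539863303 5.543723031878471 [ 0.57772706 -0.02236518  0.04713155]
```

Call:
jog_arm([
  {"dx": -0.001,"dy": 0.004,"dz": 0,"ax": 0,"ay": 0,"az": 0,"gripper": 0.3},
  {"dx": -0.002,"dy": 0.007,"dz": 0,"ax": 0,"ay": 0,"az": 0,"gripper": 0.3},
  {"dx": -0.002,"dy": 0.007,"dz": 0,"ax": 0,"ay": 0,"az": 0,"gripper": 0.3},
  {"dx": -0.002,"dy": 0.007,"dz": 0,"ax": 0,"ay": 0,"az": 0,"gripper": 0.3},
  {"dx": -0.002,"dy": 0.007,"dz": 0,"ax": 0,"ay": 0,"az": 0,"gripper": 0.3},
  {"dx": -0.002,"dy": 0.007,"dz": 0,"ax": 0,"ay": 0,"az": 0,"gripper": 0.3},
  {"dx": -0.002,"dy": 0.007,"dz": 0,"ax": 0,"ay": 0,"az": 0,"gripper": 0.3},
  {"dx": -0.002,"dy": 0.007,"dz": 0,"ax": 0,"ay": 0,"az": 0,"gripper": 0.3},
  {"dx": -0.002,"dy": 0.007,"dz": 0,"ax": 0,"ay": 0,"az": 0,"gripper": 0.3},
  {"dx": -0.002,"dy": 0.007,"dz": 0,"ax": 0,"ay": 0,"az": 0,"gripper": 0.3},
])

```text
time: 17.4
eef_pos: [0.5777, -0.0219, 0.0473]
tcp_rot: [0.602, 0.799, -0.001, 0.003]
contact_force: [1.2, -12.3, -1.8]
opening: 0.646
finger_force: 6.2
```

Pressed home with about 12 N for a second. Now backing off slowly so the spring doesn't throw the case.

Call:
jog_arm([
  {"dx": 0.0008,"dy": -0.003,"dz": 0,"ax": 0,"ay": 0,"az": 0,"gripper": 0.3},
  {"dx": 0.0017,"dy": -0.006,"dz": 0,"ax": 0,"ay": 0,"az": 0,"gripper": 0.3},
  {"dx": 0.0025,"dy": -0.009,"dz": 0,"ax": 0,"ay": 0,"az": 0,"gripper": 0.3},
  {"dx": 0.0034,"dy": -0.012,"dz": 0,"ax": 0,"ay": 0,"az": 0,"gripper": 0.3},
  {"dx": 0.0042,"dy": -0.015,"dz": 0,"ax": 0,"ay": 0,"az": 0,"gripper": 0.3},
  {"dx": 0.005,"dy": -0.018,"dz": 0,"ax": 0,"ay": 0,"az": 0,"gripper": 0.3},
  {"dx": 0.006,"dy": -0.021,"dz": 0,"ax": 0,"ay": 0,"az": 0,"gripper": 0.3},
  {"dx": 0.0068,"dy": -0.024,"dz": 0,"ax": 0,"ay": 0,"az": 0,"gripper": 0.3},
  {"dx": 0.0076,"dy": -0.027,"dz": 0,"ax": 0,"ay": 0,"az": 0,"gripper": 0.3},
  {"dx": 0.0085,"dy": -0.03,"dz": 0,"ax": 0,"ay": 0,"az": 0,"gripper": 0.3},
])

```text
time: 18.4
eef_pos: [0.5778, -0.0238, 0.0466]
tcp_rot: [0.603, 0.798, -0.0, 0.001]
contact_force: [2.2, -6.0, -1.0]
opening: 0.652
finger_force: 3.2
```

Call:
jog_arm([
  {"dx": 0.0008,"dy": -0.003,"dz": 0,"ax": 0,"ay": 0,"az": 0,"gripper": 0.3},
  {"dx": 0.0017,"dy": -0.006,"dz": 0,"ax": 0,"ay": 0,"az": 0,"gripper": 0.3},
  {"dx": 0.0025,"dy": -0.009,"dz": 0,"ax": 0,"ay": 0,"az": 0,"gripper": 0.3},
  {"dx": 0.0034,"dy": -0.012,"dz": 0,"ax": 0,"ay": 0,"az": 0,"gripper": 0.3},
  {"dx": 0.0042,"dy": -0.015,"dz": 0,"ax": 0,"ay": 0,"az": 0,"gripper": 0.3},
  {"dx": 0.005,"dy": -0.018,"dz": 0,"ax": 0,"ay": 0,"az": 0,"gripper": 0.3},
  {"dx": 0.006,"dy": -0.021,"dz": 0,"ax": 0,"ay": 0,"az": 0,"gripper": 0.3},
  {"dx": 0.0068,"dy": -0.024,"dz": 0,"ax": 0,"ay": 0,"az": 0,"gripper": 0.3},
  {"dx": 0.0076,"dy": -0.027,"dz": 0,"ax": 0,"ay": 0,"az": 0,"gripper": 0.3},
  {"dx": 0.0085,"dy": -0.03,"dz": 0,"ax": 0,"ay": 0,"az": 0,"gripper": 0.3},
])

```text
time: 19.4
eef_pos: [0.5781, -0.0256, 0.0464]
tcp_rot: [0.603, 0.798, 0.0, -0.001]
contact_force: [-0.2, -0.4, -0.5]
opening: 0.653
finger_force: 0.3
```

Call:
jog_arm([
  {"dx": 0.0008,"dy": -0.003,"dz": 0,"ax": 0,"ay": 0,"az": 0,"gripper": 0.3},
  {"dx": 0.0017,"dy": -0.006,"dz": 0,"ax": 0,"ay": 0,"az": 0,"gripper": 0.3},
  {"dx": 0.0025,"dy": -0.009,"dz": 0,"ax": 0,"ay": 0,"az": 0,"gripper": 0.3},
  {"dx": 0.0034,"dy": -0.012,"dz": 0,"ax": 0,"ay": 0,"az": 0,"gripper": 0.3},
  {"dx": 0.0042,"dy": -0.015,"dz": 0,"ax": 0,"ay": 0,"az": 0,"gripper": 0.3},
  {"dx": 0.005,"dy": -0.018,"dz": 0,"ax": 0,"ay": 0,"az": 0,"gripper": 0.3},
  {"dx": 0.006,"dy": -0.021,"dz": 0,"ax": 0,"ay": 0,"az": 0,"gripper": 0.3},
  {"dx": 0.0068,"dy": -0.024,"dz": 0,"ax": 0,"ay": 0,"az": 0,"gripper": 0.3},
  {"dx": 0.0076,"dy": -0.027,"dz": 0,"ax": 0,"ay": 0,"az": 0,"gripper": 0.3},
  {"dx": 0.0085,"dy": -0.03,"dz": 0,"ax": 0,"ay": 0,"az": 0,"gripper": 0.3},
])

```text
time: 20.4
eef_pos: [0.5793, -0.0298, 0.0463]
tcp_rot: [0.603, 0.798, -0.0, -0.0]
contact_force: [-1.1, -0.5, -0.5]
opening: 0.649
finger_force: 0.0
```

Call:
jog_arm([
  {"dx": 0.02,"dy": -0.08,"dz": 0,"ax": 0,"ay": 0,"az": 0,"gripper": 0.3},
  {"dx": 0.06,"dy": -0.22,"dz": 0,"ax": 0,"ay": 0,"az": 0,"gripper": 0.3},
  {"dx": 0.11,"dy": -0.4,"dz": 0,"ax": 0,"ay": 0,"az": 0,"gripper": 0.3},
  {"dx": 0.11,"dy": -0.4,"dz": 0.3,"ax": 0,"ay": 0,"az": 0,"gripper": 0.3},
  {"dx": 0.11,"dy": -0.4,"dz": 0.7,"ax": 0,"ay": 0,"az": 0,"gripper": 0.3},
  {"dx": 0.11,"dy": -0.4,"dz": 0.9,"ax": 0,"ay": 0,"az": 0,"gripper": 0.3},
  {"dx": 0.11,"dy": -0.4,"dz": 0.9,"ax": 0,"ay": 0,"az": 0,"gripper": 0.3},
])

```text
time: 21.1
eef_pos: [0.596, -0.0802, 0.1602]
tcp_rot: [0.603, 0.798, 0.002, 0.005]
contact_force: [-0.1, -0.9, -0.3]
opening: 0.653
finger_force: 0.0
```

```bash
python3 c.py; python3 -c "
from h import *
f,W,d=look('side'); cv2.imwrite('pics/side3.png',f[40:340,180:460].repeat(2,0).repeat(2,1))"
```

```text
tool [-169.6    2.6] F rack [-0.79  0.34]
-100 [-47.  -18.8  47.7]
-80 [-48.1   0.7  47.1]
-60 [-48.1   1.6  47.9]
-40 [-47.2  -1.4  47.2]
-20 [-44.9   6.   41.5]
((-62.34736633300781, 0.4342384338378906), (82.41290283203125, 97.12007904052734), 0.04822101816534996)
```

View pics/side3.png

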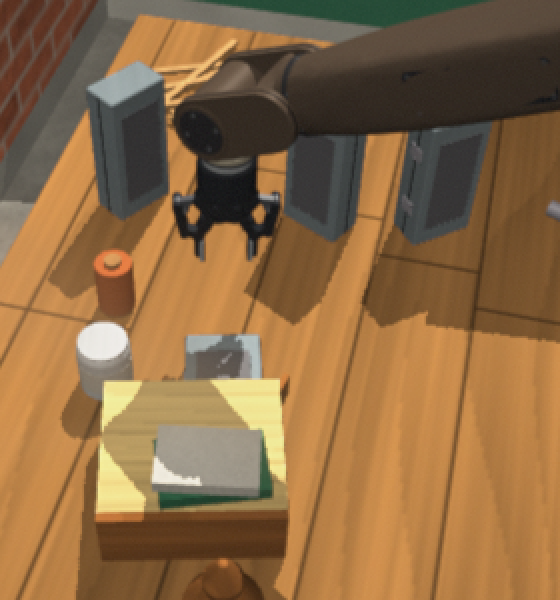

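The case lies straight in the bay with its tail about 100 mm outside, and the spool, tin and gourd are undisturbed. The tail edge in the image is a few mm off the release position, so I'll check by touch that it is still against the pad.

Call:
jog_arm([
  {"dx": 0,"dy": 0,"dz": -0.3,"ax": 0,"ay": 0,"az": 0,"gripper": 0.3},
  {"dx": 0,"dy": 0,"dz": -0.6,"ax": 0,"ay": 0,"az": 0,"gripper": 0.3},
  {"dx": 0,"dy": 0,"dz": -0.9,"ax": 0,"ay": 0,"az": 0,"gripper": 0.3},
  {"dx": 0,"dy": 0,"dz": -0.9,"ax": 0,"ay": 0,"az": 0,"gripper": 0.3},
  {"dx": -0.05,"dy": 0.18,"dz": -0.9,"ax": 0,"ay": 0,"az": 0,"gripper": 0.3},
  {"dx": -0.09,"dy": 0.32,"dz": -0.9,"ax": 0,"ay": 0,"az": 0,"gripper": 0.3},
  {"dx": -0.104,"dy": 0.37,"dz": -0.9,"ax": 0,"ay": 0,"az": 0,"gripper": 0.3},
  {"dx": -0.104,"dy": 0.37,"dz": -0.9,"ax": 0,"ay": 0,"az": 0,"gripper": 0.3},
])

```text
time: 22.0
eef_pos: [0.5801, -0.0325, 0.0471]
tcp_rot: [0.602, 0.799, 0.0, 0.0]
contact_force: [-0.4, 0.0, -0.1]
opening: 0.65
finger_force: 0.0
```

Call:
jog_arm([
  {"dx": -0.0011,"dy": 0.004,"dz": 0,"ax": 0,"ay": 0,"az": 0,"gripper": 0.3},
  {"dx": -0.0023,"dy": 0.008,"dz": 0,"ax": 0,"ay": 0,"az": 0,"gripper": 0.3},
  {"dx": -0.0023,"dy": 0.008,"dz": 0,"ax": 0,"ay": 0,"az": 0,"gripper": 0.3},
])

```text
time: 22.3
eef_pos: [0.5801, -0.0328, 0.0466]
tcp_rot: [0.603, 0.798, 0.0, 0.0]
contact_force: [-0.6, 0.4, 0.8]
opening: 0.648
finger_force: 0.0
```

Call:
jog_arm([
  {"dx": -0.0011,"dy": 0.004,"dz": 0,"ax": 0,"ay": 0,"az": 0,"gripper": 0.3},
  {"dx": -0.0023,"dy": 0.008,"dz": 0,"ax": 0,"ay": 0,"az": 0,"gripper": 0.3},
  {"dx": -0.0023,"dy": 0.008,"dz": 0,"ax": 0,"ay": 0,"az": 0,"gripper": 0.3},
])

```text
time: 22.6
eef_pos: [0.5795, -0.0315, 0.0463]
tcp_rot: [0.603, 0.798, -0.0, -0.0]
contact_force: [-0.2, -0.2, -0.1]
opening: 0.646
finger_force: 0.0
```

Call:
jog_arm([
  {"dx": -0.0011,"dy": 0.004,"dz": 0,"ax": 0,"ay": 0,"az": 0,"gripper": 0.3},
  {"dx": -0.0023,"dy": 0.008,"dz": 0,"ax": 0,"ay": 0,"az": 0,"gripper": 0.3},
  {"dx": -0.0023,"dy": 0.008,"dz": 0,"ax": 0,"ay": 0,"az": 0,"gripper": 0.3},
])

```text
time: 22.9
eef_pos: [0.5792, -0.0304, 0.0463]
tcp_rot: [0.603, 0.798, -0.0, -0.0]
contact_force: [-0.3, 0.8, -0.1]
opening: 0.654
finger_force: 0.0
```

Call:
jog_arm([
  {"dx": -0.0011,"dy": 0.004,"dz": 0,"ax": 0,"ay": 0,"az": 0,"gripper": 0.3},
  {"dx": -0.0023,"dy": 0.008,"dz": 0,"ax": 0,"ay": 0,"az": 0,"gripper": 0.3},
  {"dx": -0.0023,"dy": 0.008,"dz": 0,"ax": 0,"ay": 0,"az": 0,"gripper": 0.3},
])

```text
time: 23.2
eef_pos: [0.5789, -0.0294, 0.0463]
tcp_rot: [0.603, 0.798, -0.0, -0.0]
contact_force: [0.2, 0.4, 0.0]
opening: 0.652
finger_force: 0.0
```

Call:
jog_arm([
  {"dx": -0.0011,"dy": 0.004,"dz": 0,"ax": 0,"ay": 0,"az": 0,"gripper": 0.3},
  {"dx": -0.0023,"dy": 0.008,"dz": 0,"ax": 0,"ay": 0,"az": 0,"gripper": 0.3},
  {"dx": -0.0023,"dy": 0.008,"dz": 0,"ax": 0,"ay": 0,"az": 0,"gripper": 0.3},
])

```text
time: 23.5
eef_pos: [0.5786, -0.0285, 0.0463]
tcp_rot: [0.603, 0.798, 0.0, -0.0]
contact_force: [0.2, 0.3, -0.1]
opening: 0.653
finger_force: 0.0
```

Call:
jog_arm([
  {"dx": -0.0011,"dy": 0.004,"dz": 0,"ax": 0,"ay": 0,"az": 0,"gripper": 0.3},
  {"dx": -0.0023,"dy": 0.008,"dz": 0,"ax": 0,"ay": 0,"az": 0,"gripper": 0.3},
  {"dx": -0.0023,"dy": 0.008,"dz": 0,"ax": 0,"ay": 0,"az": 0,"gripper": 0.3},
])

```text
time: 23.8
eef_pos: [0.5784, -0.0275, 0.0463]
tcp_rot: [0.603, 0.798, -0.0, -0.0]
contact_force: [0.2, 0.1, 0.1]
opening: 0.65
finger_force: 0.0
```

Call:
jog_arm([
  {"dx": -0.0011,"dy": 0.004,"dz": 0,"ax": 0,"ay": 0,"az": 0,"gripper": 0.3},
  {"dx": -0.0023,"dy": 0.008,"dz": 0,"ax": 0,"ay": 0,"az": 0,"gripper": 0.3},
  {"dx": -0.0023,"dy": 0.008,"dz": 0,"ax": 0,"ay": 0,"az": 0,"gripper": 0.3},
])

```text
time: 24.1
eef_pos: [0.5781, -0.0266, 0.0463]
tcp_rot: [0.603, 0.798, -0.0, -0.0]
contact_force: [-0.8, -0.6, 0.7]
opening: 0.651
finger_force: 0.0
```

Still no touch at the position where the pad was first met, so the case has not sprung back and is resting against the pad. Retreating and handing in.

Call:
jog_arm([
  {"dx": 0.01,"dy": -0.04,"dz": 0,"ax": 0,"ay": 0,"az": 0,"gripper": 0.3},
  {"dx": 0.06,"dy": -0.22,"dz": 0,"ax": 0,"ay": 0,"az": 0,"gripper": 0.3},
  {"dx": 0.11,"dy": -0.4,"dz": 0,"ax": 0,"ay": 0,"az": 0,"gripper": 0.3},
  {"dx": 0.11,"dy": -0.4,"dz": 0.3,"ax": 0,"ay": 0,"az": 0,"gripper": 0.3},
  {"dx": 0.11,"dy": -0.4,"dz": 0.7,"ax": 0,"ay": 0,"az": 0,"gripper": 0.3},
  {"dx": 0.11,"dy": -0.4,"dz": 0.9,"ax": 0,"ay": 0,"az": 0,"gripper": 0.3},
  {"dx": 0.11,"dy": -0.4,"dz": 0.9,"ax": 0,"ay": 0,"az": 0,"gripper": 0.3},
])

```text
time: 24.8
eef_pos: [0.5944, -0.0759, 0.16]
tcp_rot: [0.603, 0.798, 0.002, 0.005]
contact_force: [0.2, 0.4, 0.8]
opening: 0.647
finger_force: 0.0
```

```bash
python3 -c "
from plant import job
print(job.sign_off())"
```

```text
the job is handed in; nothing more can be done
None
```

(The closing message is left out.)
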